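# Ratchet a gluing clamp up to its set mark

### The job

Tighten the spring clamp by pumping its ratchet lever back and forth until the dark pointer stands level with the brass index on the scale, then let go of the lever. The ratchet winds only one way and cannot be wound back, so do not overrun the mark. Work by the lever only: leave the index and the other things on the bench where they are, and do not push the wheel or the pusher by hand.

Things in the scene. Friction and masses are not known exactly. Their poses are not given: they have to be found in the camera images.
- clamp: the clamp, screwed to the bench: a board 355 x 250 x 25 mm (x from -75 to 280 mm, y from -125 to 125 mm) that carries everything else. Origin: on the vertical axis of the ratchet wheel and lever, at bench height; x runs from the lever's side towards the jaw, the inlaid blank and the fence (the clamping direction), z up
- lever (a joint): ratchet lever's angle about the clamp's vertical axis, rad, -0.8 to 0.8 (stops); at 0 it points along the clamp's -x, positive is counter-clockwise seen from above. Growing, its brass pawl grips the wheel and winds it along (4 to 6 N at the grip); shrinking, the pawl slips over the teeth and the wheel stays (under 2 N). Left alone it stays put
- grip (a point): centre of the lever's grip: an upright round wooden knob, 26 mm in diameter and 48 mm tall (77 to 125 mm above the bench), free to spin on its pin, 140 mm from the lever's axis; this point is 102 mm above the bench. The lever's flat steel arm, 26 mm wide, lies under the knob with its top at 76 mm
- wheel: steel ratchet wheel, 80 mm in diameter, 48 to 62 mm above the bench, under the lever; 18 saw teeth, so up to 0.35 rad of a winding stroke may be idle before the pawl grips. The winding needed is always more than one full swing of the lever (two to four strokes). A pinion below drives the pusher. Origin as clamp's. Not to be pushed directly
- pusher: the sprung member: steel cross plate 120 mm wide, 30 to 75 mm above the bench, with two brass spring sleeves. It slides along the clamp's +x by 16 mm per radian of winding, against two coil springs, and stays where it is left. Its origin lies 62 mm behind the plate (clamp -x), at bench height. Not to be pushed directly
- pointer (a point): tip of the tapered dark steel pointer (14 mm wide at its root, 28 mm long) at the +y end of the pusher, 48 mm above the bench, over the aluminium scale; moves with the pusher
- mark (a point): tip of the tapered brass index (14 mm wide, 20 mm long) at the outer (+y) edge of the scale, 48 mm high, pointing at the pointer's row; 2 mm further in y than the pointer's tip. It starts 27 to 55 mm beyond the pointer in the clamp's +x. Its x axis is the clamp's x
- block: bystander: wooden engraving block 110 x 110 x 45 mm with a round dark pad and a steel disc on top; origin under its centre
- pot: bystander: white ceramic pot, 72 mm wide and 90 mm tall, with two tools standing in it; origin under its centre
- chisel: bystander: hand tool with a handle, 180 mm long, lying on the bench
- jar: bystander: amber jar, 60 mm wide and 75 mm tall; origin under its centre

How it is judged:
By the outcome, as a careful person would: the job done as asked, in the order asked, and still so for the second after the job is handed in, with the robot touching nothing.
It also fails if it takes over 58 s, if anything falls off the work surface, if the arm or the gripper's body presses on something with over 40 N, if the wrist force passes 120 N, or if a joint passes its speed limit or range.

### The arm

A 6-joint arm with a two-finger parallel gripper is mounted at the origin on the work surface. World frame = base frame: x ahead of the robot, y to its left, z up, the work surface at z = 0. Lengths are in m, angles in rad, forces in N, time in s.
With the tool pointing down it reaches from about 0.35 to 0.925 m from the base axis. Payload 6.4 kg.
Tool frame: the origin (TCP) lies on the centre line of the jaws, within the pads' length; the fingertips stand tip_reach ahead of it and the grasp point (between the pads) lies 8 mm behind it (tip_reach is the distance from the TCP to the fingertips, in m); z points along the fingers, y is the line along which they close (so a half turn about z gives the same grasp; the last joint's range is limited). The gripper opens to 85 mm and grips with 20 to 120 N. Pads are 22 mm wide; open, the fingers measure 114 mm over their backs; the gripper's body (76 mm by 85 mm) begins 54 mm behind the grasp point. The pads swing forward as they close: fully open they stand 13 mm farther back than shut.
Start: joints at [1.025, 0.245, 1.558, -0, 1.339, -0.174], TCP at [0.236, 0.606, 0.242] pointing down, gripper open.
Joint ranges: [-3.13, 3.13], [-1.02, 2.26], [0.13, 2.54], [-0.95, 4.09], [0.21, 2.88], [-2.74, 2.74]. Speed limits (rad/s): [2.57, 2.57, 3.14, 3.14, 3.14, 3.14].

### API

Orientations are given as a unit quaternion [w, x, y, z].
In Python, from rig import * gives the robot as it stands.
- The arm moves only by the tool drive_tool, never from a script. Its argument "deltas" is one flat list of numbers, 7 for each row, row after row: the turn, a rotation vector about the world's x, y, z in rad, then the shift along the world's x, y, z in m, then the finger opening in m, from 0 to 0.0854. A call has 1 to 5 rows; each row shifts and turns the commanded pose from where the row before left it; what a row does not reach is not made up. A row lasts 1/10 s, in which the tool goes at most 50 mm and 8.59 degrees, less where a joint would pass 70% of its speed; a pose out of reach is approached as far as the arm can. A call with a gripper value outside its range is refused whole. The fingers move at their own pace and stop on an object; the grip force is fixed at half the most. Time passes only in rows, so rows that do not move let the fingers close. It gives the time, the measured TCP pose, the force, the opening and the grip force at its end, in the units of the state.
- observe(): the state, without advancing time (a new reading comes with each control period).
- capture(name): name is "scene" or "side" or "wrist"; returns a dict with "frame" (480x640x3 uint8, blue, green, red), "intrinsics" (3x3 intrinsics, pixels), "R" (3x3) and "t" (3): a world point X has camera coordinates R X + t; the wrist camera has in their place "hand_eye" (4x4, takes a point from camera to tool coordinates, whose origin is the TCP and whose axes are the flange's). Camera axes: x right, y down, z forward; pixel columns grow to the right and rows downward; lengths in m; the calibration is good to about 2 mm. A picture is of the moment at which its call begins: read the wrist's pose just before it. There is no depth.
- close_job(): hands the job in; it is judged then, once.
The state is a dict: "time_s": time; "qpos": joint angles; "joint_velocities": joint speeds; "tau": joint torques, N m; "eef_pos": TCP position; "orientation": TCP orientation; "ft_force": force on the tool from outside, world axes, zero at the start; "torque": the same for the moment, N m; "opening": opening from 0.0 (shut) to 1.0 (fully open); "grasp_force": force on a finger pad.
Only numpy, scipy, OpenCV 4.12 (cv2) and the standard library are available. Lean on these libraries where they do the work, as an engineer would, in place of code of your own. Each camera call takes 0.05 s, during which the arm holds its last target. There are 200 camera calls.

## Working session

There is one attempt and no reset: what is moved stays moved. The work goes in short steps, Python scripts to look and compute and a tool call to move; the robot and the scene stay as the last step left them, time stands still between calls to the robot, and variables do not carry over. Pictures are saved under pics/ and viewed, at most 10 in all, crops included, and the job is handed in when it is done.

Besides the shell and the picture viewer there is one more tool, called after "Call:" as a command line: name --argument value ..., lists and objects as JSON in quotes. drive_tool: Moves the arm, as the interface text tells. Its arguments: {"type":"object","properties":{"deltas":{"type":"array","items":{"type":"number"}}},"required":["deltas"]}

```bash
ls; mkdir -p pics
python3 - <<'E'
from rig import *
import cv2,pickle
s=observe();print(s)
d={n:capture(n) for n in("scene","side")}
pickle.dump(d,open('c0.pkl','wb'))
for n in d: cv2.imwrite(f'pics/{n}0.png',d[n]['frame']);print(n,d[n]['intrinsics'],d[n]['R'],d[n]['t'])
E
```

```text
pics
{'time_s': 0.0, 'qpos': array([ 1.02489724e+00,  2.45840397e-01,  1.55904963e+00,  1.28072356e-05,
        1.33869835e+00, -1.74084784e-01]), 'joint_velocities': array([ 0.00031479,  0.00098275,  0.00010963, -0.00014562,  0.00061746,
        0.00123929]), 'tau': array([-5.98767474e-04, -4.29518545e+01, -3.26125896e+01, -1.91202876e-04,
        5.43853457e-03,  6.98750966e-06]), 'eef_pos': array([0.23584071, 0.60511343, 0.24114432]), 'orientation': array([-3.57344062e-04,  1.84839491e-01,  9.82768216e-01, -9.31702495e-04]), 'ft_force': array([ 0.45331739,  0.38840998, -0.42355735]), 'torque': array([-0.00012088,  0.02481452,  0.01408668]), 'grasp_force': 0.0, 'opening': 0.9994252969691266}
scene [[488.8956206    0.         317.08056695]
 [  0.         488.8956206  245.32086891]
 [  0.           0.           1.        ]] [[ 0.36699348  0.93007786 -0.01646077]
 [ 0.59654596 -0.24889123 -0.76301119]
 [-0.71375676  0.27020053 -0.64617565]] [-0.20088489 -0.27400022  1.58898117]
side [[464.65092933   0.         324.11511148]
 [  0.         464.65092933 244.09637697]
 [  0.           0.           1.        ]] [[ 0.90776594 -0.41946434 -0.00326653]
 [-0.32840464 -0.70581501 -0.62767473]
 [ 0.2609816   0.57085449 -0.77846886]] [-0.52934899  0.24069975  0.91525097]
```

View pics/scene0.png

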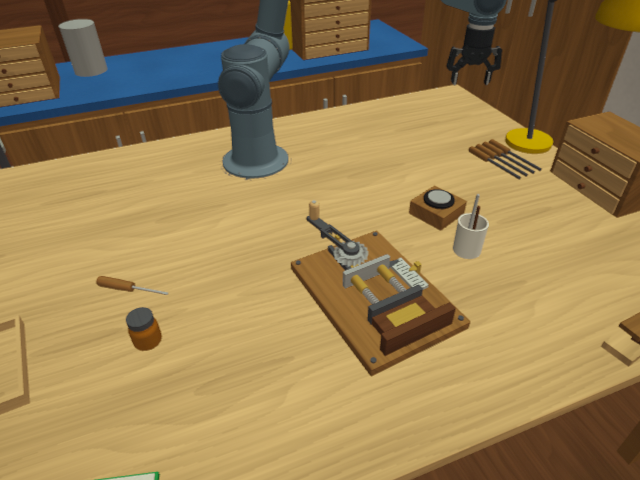

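View pics/side0.png

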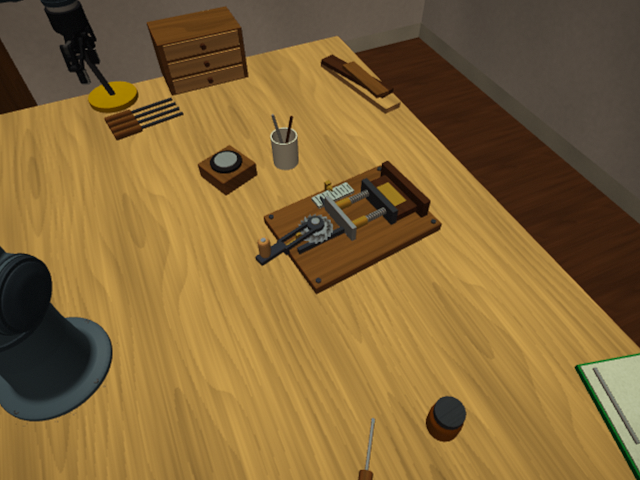

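The scene view shows the clamp with its knob at (314,210), hub at (351,247), board screws at about (298,263), (375,234), (461,318) and (373,359), and the index at about (418,266). In the side view the knob is at (264,247) and the screws are near (271,216), (319,281) and (434,224).

```bash
cat > h.py <<'E'
import numpy as np,cv2,pickle
def ray(c,uv):
    d=np.linalg.inv(c['intrinsics'])@[uv[0],uv[1],1.]
    return -c['R'].T@c['t'], c['R'].T@d
def onz(c,uv,z):
    o,d=ray(c,uv); return o+d*(z-o[2])/d[2]
def tri(pairs):
    A=np.zeros((3,3));b=np.zeros(3)
    for c,uv in pairs:
        o,d=ray(c,uv);d=d/np.linalg.norm(d);P=np.eye(3)-np.outer(d,d);A+=P;b+=P@o
    X=np.linalg.solve(A,b); return X
def proj(c,X):
    p=c['intrinsics']@(c['R']@X+c['t']);return p[:2]/p[2]
E
python3 - <<'E'
from h import *
np.set_printoptions(precision=4,suppress=True)
d=pickle.load(open('c0.pkl','rb'));S,D=d['scene'],d['side']
sc=np.array([onz(S,p,.025) for p in[(298,263),(375,234),(461,318),(373,359)]])
print(sc, 'sides',[np.linalg.norm(sc[i]-sc[(i+1)%4]) for i in range(4)],sc.mean(0))
print([onz(D,p,.025) for p in[(271,216),(319,281),(434,224)]])
print('knobtop',tri([(S,(314,204)),(D,(264,240))]),onz(S,(314,204),.125),onz(D,(264,240),.125))
print('index',tri([(S,(418,266)),(D,(328,186))]))
a=cv2.resize(S['frame'][190:310,290:450],None,fx=5,fy=5,interpolation=cv2.INTER_CUBIC)
b=cv2.resize(D['frame'][160:280,245:405],None,fx=5,fy=5,interpolation=cv2.INTER_CUBIC)
cv2.imwrite('pics/a.png',a);cv2.imwrite('pics/b.png',b)
E
```

```text
[[ 0.5428 -0.047   0.025 ]
 [ 0.5148  0.1728  0.025 ]
 [ 0.8374  0.2128  0.025 ]
 [ 0.8616 -0.0059  0.025 ]] sides [np.float64(0.22152499061477474), np.float64(0.3251125522250292), np.float64(0.22008465916247302), np.float64(0.32140132134117905)] [0.6891 0.0832 0.025 ]
[array([0.5209, 0.1733, 0.025 ]), array([ 0.5479, -0.0498,  0.025 ]), array([ 0.8658, -0.0159,  0.025 ])]
knobtop [0.4607 0.0285 0.1236] [0.4628 0.0276 0.125 ] [0.4604 0.0276 0.125 ]
index [0.6824 0.1949 0.0451]
```

View pics/a.png

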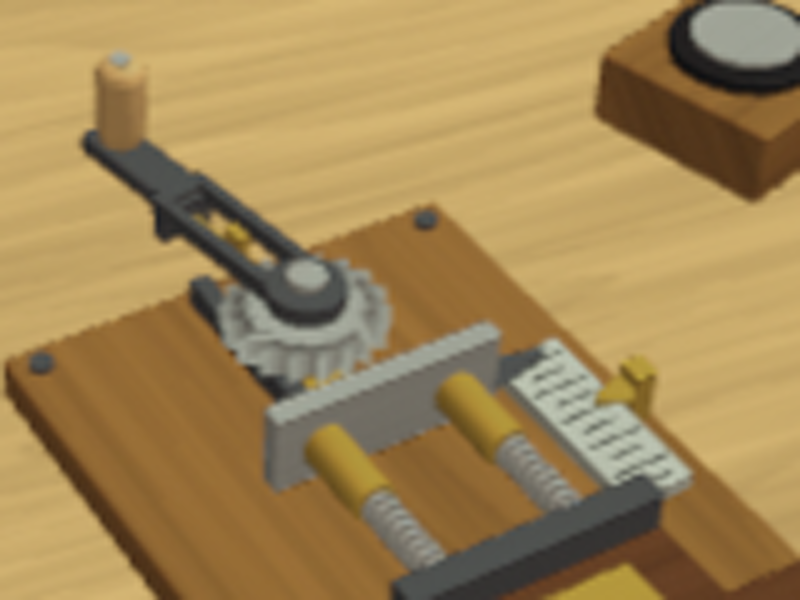

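View pics/b.png

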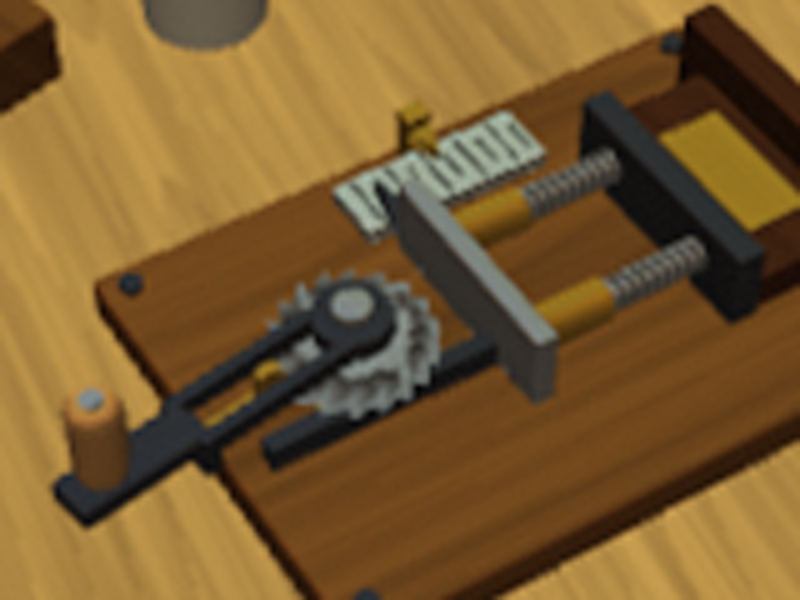

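The crops show the pointer tip at about scene (400,260) and side (320.6,196). The index tip is at scene (409.6,270) and side (332.6,190.4), and the hub is at scene (351.6,245) and side (315.2,221).

Run:
```python
from h import *
import rig
print([n for n in dir(rig) if n[0]!='_'], getattr(rig,'tip_reach',None))
np.set_printoptions(precision=4,suppress=True)
d=pickle.load(open('c0.pkl','rb'));S,D=d['scene'],d['side']
a=0.1257;ex=np.array([np.cos(a),np.sin(a),0]);ey=np.array([-ex[1],ex[0],0])
c=np.array([.6891,.0832,0])-.1025*ex
loc=lambda X:np.array([(X-c)@ex,(X-c)@ey,X[2]])
for n,p,q,z in(('hub',(351.6,245),(315.2,221),.09),('ptr',(400,260),(320.6,196),.048),('mark',(409.6,270),(332.6,190.4),.048),('knob',(314,202.3),(263.2,240.2),.125)):
    X=tri([(S,p),(D,q)]);print(n,X,'clamp',loc(X),loc(onz(S,p,z)),loc(onz(D,q,z)))
```

```text
['PlanningError', 'capture', 'close_job', 'observe', 'tip_reach'] 0.011
hub [0.5923 0.0687 0.0812] clamp [ 0.0046 -0.0023  0.0812] [ 0.0125 -0.0063  0.09  ] [ 0.0004 -0.0109  0.09  ]
ptr [0.6497 0.1668 0.0475] clamp [0.0739 0.0878 0.0475] [0.0731 0.0901 0.048 ] [0.0731 0.0846 0.048 ]
mark [0.6857 0.1726 0.0455] clamp [0.1103 0.0891 0.0455] [0.1116 0.0889 0.048 ] [0.1086 0.0853 0.048 ]
knob [0.4585 0.0285 0.1259] clamp [-0.1332 -0.0254  0.1259] [-0.1353 -0.0234  0.125 ] [-0.133  -0.0261  0.125 ]
```

Call:
drive_tool --deltas '[0,0,0.1,0.015,-0.0385,0,0.0854,0,0,0.1,0.015,-0.0385,0,0.0854,0,0,0.1,0.015,-0.0385,0,0.0854,0,0,0.1,0.015,-0.0385,0,0.0854,0,0,0.1,0.015,-0.0385,0,0.0854]'

```text
time_s: 0.6
eef_pos: [0.3112, 0.4114, 0.2418]
orientation: [-0.0, -0.066, 0.998, -0.0]
ft_force: [0.9, 0.1, 0.2]
opening: 0.998
grasp_force: 0.0
```

Call:
drive_tool --deltas '[0,0,0,0.015,-0.0385,0,0.0854,0,0,0,0.015,-0.0385,0,0.0854,0,0,0,0.015,-0.0385,0,0.0854,0,0,0,0.015,-0.0385,0,0.0854,0,0,0,0.015,-0.0385,0,0.0854]'

```text
time_s: 1.1
eef_pos: [0.3861, 0.219, 0.242]
orientation: [-0.0, -0.064, 0.998, 0.0]
ft_force: [-0.0, -0.5, -0.5]
opening: 1.003
grasp_force: 0.0
```

Call:
drive_tool --deltas '[0,0,0,0.015,-0.0385,0,0.0854,0,0,0,0.015,-0.0385,0,0.0854,0,0,0,0.015,-0.0385,0,0.0854,0,0,0,0.015,-0.0385,0,0.0854,0,0,0,0,0,0,0.0854]'

```text
time_s: 1.6
eef_pos: [0.4472, 0.063, 0.2422]
orientation: [-0.0, -0.061, 0.998, -0.0]
ft_force: [1.1, -0.1, -0.1]
opening: 1.001
grasp_force: 0.0
```

Run:
```python
from h import *
from rig import *
from scipy.spatial.transform import Rotation as R
s=observe();w=capture('wrist');q=s['orientation']
T=np.eye(4);T[:3,:3]=R.from_quat(np.r_[q[1:],q[0]]).as_matrix();T[:3,3]=s['eef_pos']
M=np.linalg.inv(T@w['hand_eye']);w['R']=M[:3,:3];w['t']=M[:3,3]
pickle.dump(w,open('w1.pkl','wb'))
for X in([.4595,.0285,.125],[.591,.0695,.085],[.65,.167,.048],[.686,.172,.048]): print(proj(w,np.array(X)))
cv2.imwrite('pics/w1.png',w['frame'])
```

```text
[276.49672685 247.87524151]
[310.56694042 359.7329112 ]
[386.58360469 389.50150947]
[385.28763907 413.6186369 ]
```

View pics/w1.png

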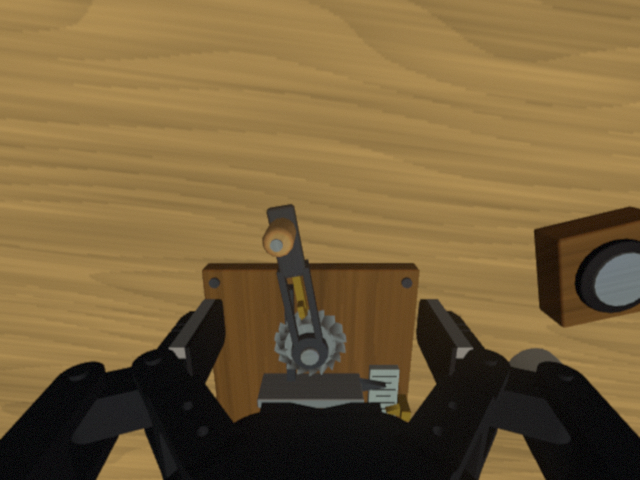

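The wrist view shows the knob top at (277,243), about 5 px (roughly 5 mm) nearer the robot than predicted. The hub is at (309,356). The jaws straddle the knob's column.

Call:
drive_tool --deltas '[0,0,0,0.005,-0.0175,0,0.0854,0,0,0,0.005,-0.017,-0.02,0.0854,0,0,0,0,0,-0.042,0.0854,0,0,0,0,0,-0.042,0.0854,0,0,0,0,0,-0.042,0.0854]'

```text
time_s: 2.15
eef_pos: [0.4557, 0.0332, 0.0949]
orientation: [0.0, -0.065, 0.998, 0.0]
ft_force: [0.3, -0.5, -0.2]
opening: 1.002
grasp_force: 0.0
```

Call:
drive_tool --deltas '[0,0,0,0,0,0,0.0854,0,0,0,0,0,0,0.04,0,0,0,0,0,0,0.01,0,0,0,0,0,0,0.01,0,0,0,0,0,0,0.01]'

```text
time_s: 2.65
eef_pos: [0.4575, 0.0319, 0.0982]
orientation: [0.002, -0.064, 0.998, -0.001]
ft_force: [0.2, -2.2, 1.6]
opening: 0.332
grasp_force: 1.2
```

Call:
drive_tool --deltas '[0,0,0,0,0,0,0.01,0,0,0,0,0,0,0.01,0,0,0,0,0,0,0.01]'

```text
time_s: 2.95
eef_pos: [0.4575, 0.0317, 0.0983]
orientation: [0.001, -0.064, 0.998, -0.001]
ft_force: [-2.3, -0.4, 6.8]
opening: 0.281
grasp_force: 58.5
```

Call:
drive_tool --deltas '[0,0,0,0.0044,-0.0133,0,0.01,0,0,0,0.0057,-0.0128,0,0.01,0,0,0,0.0069,-0.0122,0,0.01]'

```text
time_s: 3.25
eef_pos: [0.4742, -0.0062, 0.0983]
orientation: [0.001, -0.064, 0.998, 0.0]
ft_force: [-1.3, 4.3, 7.0]
opening: 0.286
grasp_force: 58.8
```

Call:
drive_tool --deltas '[0,0,0,0.0081,-0.0114,0,0.01,0,0,0,0.0092,-0.0105,0,0.01,0,0,0,0.0102,-0.0096,0,0.01,0,0,0,0,0,0,0.01]'

```text
time_s: 3.65
eef_pos: [0.5026, -0.0386, 0.0983]
orientation: [0.002, -0.063, 0.998, -0.0]
ft_force: [-1.5, 1.2, 9.0]
opening: 0.287
grasp_force: 61.2
```

Call:
drive_tool --deltas '[0,0,0,-0.0103,0.0095,0,0.01,0,0,0,-0.0093,0.0105,0,0.01,0,0,0,-0.0082,0.0114,0,0.01,0,0,0,-0.007,0.0121,0,0.01,0,0,0,-0.0058,0.0128,0,0.01]'

```text
time_s: 4.15
eef_pos: [0.4615, 0.019, 0.0983]
orientation: [0.003, -0.064, 0.998, -0.001]
ft_force: [6.5, 0.0, 4.4]
opening: 0.288
grasp_force: 61.0
```

Call:
drive_tool --deltas '[0,0,0,-0.0045,0.0133,0,0.01,0,0,0,-0.0031,0.0136,0,0.01,0,0,0,-0.0017,0.0139,0,0.01,0,0,0,-0.0004,0.014,0,0.01,0,0,0,0.001,0.014,0,0.01]'

```text
time_s: 4.65
eef_pos: [0.4535, 0.0878, 0.0984]
orientation: [0.004, -0.064, 0.998, -0.001]
ft_force: [8.6, -3.4, 2.0]
opening: 0.288
grasp_force: 60.9
```

Call:
drive_tool --deltas '[0,0,0,0.0024,0.0138,0,0.01,0,0,0,0.0038,0.0135,0,0.01,0,0,0,0.0051,0.013,0,0.01,0,0,0,0.0064,0.0124,0,0.01,0,0,0,0.0076,0.0117,0,0.01]'

```text
time_s: 5.15
eef_pos: [0.4793, 0.1516, 0.0984]
orientation: [0.004, -0.065, 0.998, -0.002]
ft_force: [7.4, -7.3, 4.0]
opening: 0.287
grasp_force: 60.9
```

Run:
```python
from h import *
from rig import *
s=observe();print(s['eef_pos'],s['ft_force'])
w=capture('wrist');D=capture('side')
pickle.dump((w,s['eef_pos'],s['orientation']),open('w2.pkl','wb'))
b=cv2.resize(D['frame'][160:280,245:405],None,fx=3,fy=3,interpolation=cv2.INTER_CUBIC)
o=np.zeros((480,800,3),np.uint8);o[:360,:480]=b;o[:480,480:]=w['frame'][:,200:520]
cv2.imwrite('pics/m2.png',o)
```

```text
[0.47927823 0.15164616 0.09835944] [ 7.38171633 -7.29910426  3.95454641]
```

View pics/m2.png

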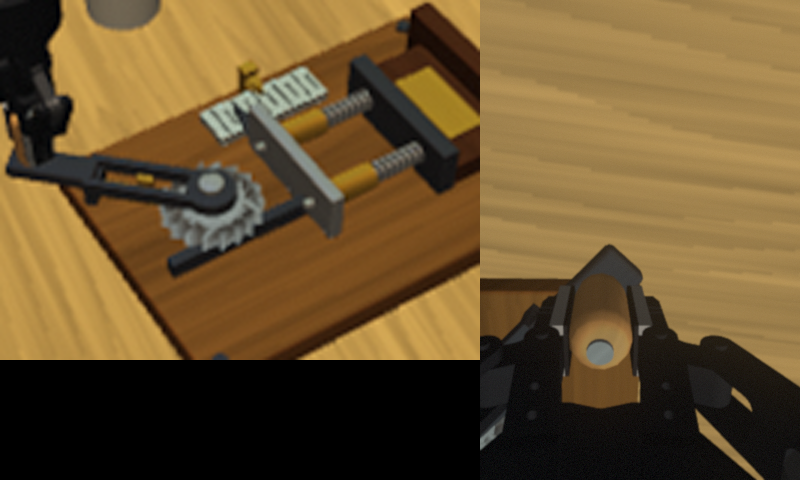

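The pusher has moved a few mm, and the pointer is hidden by the plate from the side camera. I'll wind 1.3 rad, which cannot overrun, then look from close up.

Call:
drive_tool --deltas '[0,0,0,-0.0077,-0.0117,0,0.01,0,0,0,-0.0065,-0.0124,0,0.01,0,0,0,-0.0052,-0.013,0,0.01,0,0,0,-0.0039,-0.0134,0,0.01,0,0,0,-0.0025,-0.0138,0,0.01]'

```text
time_s: 5.75
eef_pos: [0.4535, 0.0878, 0.0984]
orientation: [0.005, -0.064, 0.998, 0.0]
ft_force: [10.9, 2.9, -0.0]
opening: 0.284
grasp_force: 60.7
```

Call:
drive_tool --deltas '[0,0,0,-0.0012,-0.014,0,0.01,0,0,0,0.0002,-0.014,0,0.01,0,0,0,0.0016,-0.0139,0,0.01,0,0,0,0.003,-0.0137,0,0.01,0,0,0,0.0044,-0.0133,0,0.01]'

```text
time_s: 6.25
eef_pos: [0.4611, 0.0196, 0.0983]
orientation: [0.004, -0.064, 0.998, 0.001]
ft_force: [7.3, 8.2, 4.1]
opening: 0.284
grasp_force: 61.2
```

Call:
drive_tool --deltas '[0,0,0,0.0057,-0.0128,0,0.01,0,0,0,0.0069,-0.0122,0,0.01,0,0,0,0.0081,-0.0114,0,0.01,0,0,0,0,0,0,0.01]'

```text
time_s: 6.65
eef_pos: [0.4819, -0.0173, 0.0983]
orientation: [0.003, -0.063, 0.998, 0.001]
ft_force: [4.4, 6.2, 8.7]
opening: 0.281
grasp_force: 61.7
```

Call:
drive_tool --deltas '[0,0,0,0,0,0,0.0854,0,0,0,0,0,0,0.0854,0,0,0,0,0,0,0.0854,0,0,0,0,0,0,0.0854,0,0,0,0,0,0.01,0.0854]'

```text
time_s: 7.15
eef_pos: [0.478, -0.0174, 0.1051]
orientation: [-0.002, -0.064, 0.998, 0.001]
ft_force: [-0.2, 0.8, -0.1]
opening: 1.003
grasp_force: 0.0
```

Call:
drive_tool --deltas '[0,0,0,0,0,0.04,0.0854,0,0,0,0,0,0.04,0.0854,0,0,0,0,0,0.04,0.0854,0,0,0,0.029,0.03,0,0.0854,0,0,0,0.029,0.03,0,0.0854]'

```text
time_s: 7.65
eef_pos: [0.5392, 0.0424, 0.2299]
orientation: [0.003, -0.063, 0.998, -0.001]
ft_force: [1.0, -0.7, 0.4]
opening: 1.0
grasp_force: 0.0
```

Call:
drive_tool --deltas '[0,0,0,0.029,0.03,0,0.0854,0,0,0,0.029,0.03,0,0.0854,0,0,0,0.029,0.03,0,0.0854,0,0,0,0.029,0.03,0,0.0854,0,0,0,0,0,0,0.0854]'

```text
time_s: 8.15
eef_pos: [0.6553, 0.1652, 0.2259]
orientation: [0.0, -0.066, 0.998, 0.0]
ft_force: [-0.9, 0.1, 0.0]
opening: 0.995
grasp_force: 0.0
```

```bash
cat >> h.py <<'E'
def wrist():
    from rig import observe,capture
    from scipy.spatial.transform import Rotation as R
    s=observe();w=capture('wrist');q=s['orientation']
    T=np.eye(4);T[:3,:3]=R.from_quat(np.r_[q[1:],q[0]]).as_matrix();T[:3,3]=s['eef_pos']
    M=np.linalg.inv(T@w['hand_eye']);w['R']=M[:3,:3];w['t']=M[:3,3];return w
E
python3 - <<'E'
from h import *
w=wrist();pickle.dump(w,open('w3.pkl','wb'));cv2.imwrite('pics/w3.png',w['frame'])
E
```

```text
(no output)
```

View pics/w3.png

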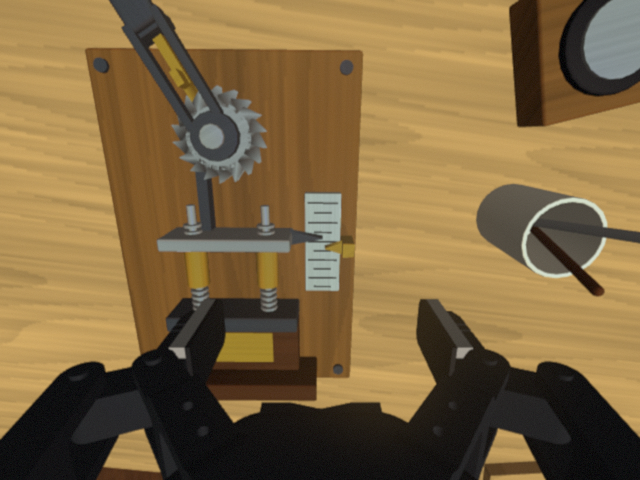

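The close wrist view shows the pointer tip at about (322,237) and the index tip at about (326,246), so roughly 9 px remain. Next I measure it exactly with masks.

```bash
cat >> h.py <<'E'
def gap(w,roi=(222,258,288,360),ax=None):
    r0,r1,c0,c1=roi;f=w['frame'][r0:r1,c0:c1].astype(int);hsv=cv2.cvtColor(w['frame'],cv2.COLOR_BGR2HSV)[r0:r1,c0:c1].astype(int)
    dark=(hsv[...,2]<110)&(hsv[...,1]<90); brass=(hsv[...,1]>150)&(hsv[...,0]>17)&(hsv[...,0]<30)
    out=[]
    for n,m in(('dark',dark),('brass',brass)):
        k,l,st,_=cv2.connectedComponentsWithStats(m.astype(np.uint8));i=1+np.argmax(st[1:,4]);ys,xs=np.nonzero(l==i)
        print(n,st[i]+[c0,r0,0,0,0],[(int(x)+c0,round(float(ys[xs==x].mean())+r0,1),int((xs==x).sum())) for x in np.unique(xs)][::2])
E
python3 - <<'E'
from h import *
w=pickle.load(open('w3.pkl','rb'));gap(w)
g=w['frame'];s=[onz(w,p,.025) for p in((100,65),(347,67),(338,369))]
print(s); v=s[2]-s[1];print('x ang',np.arctan2(v[1],v[0]),np.linalg.norm(v)); u=s[1]-s[0];print(np.arctan2(-u[0],u[1]),np.linalg.norm(u))
cv2.imwrite('pics/z3.png',cv2.resize(g[200:275,270:370],None,fx=8,fy=8,interpolation=cv2.INTER_CUBIC))
E
```

```text
dark [288 228  47  19 377] [(288, 234.0, 13), (290, 237.0, 19), (292, 236.5, 16), (294, 236.5, 14), (296, 237.0, 13), (298, 236.5, 12), (300, 236.5, 12), (302, 237.0, 11), (304, 236.5, 12), (306, 237.0, 9), (308, 237.0, 9), (310, 237.0, 9), (312, 237.5, 8), (314, 237.5, 8), (316, 237.5, 8), (318, 237.7, 6), (320, 237.4, 5), (322, 239.0, 2), (324, 241.0, 1), (326, 241.0, 1), (328, 241.0, 1), (330, 241.5, 2), (332, 241.5, 2), (334, 241.0, 1)]
brass [326 235  29  23 355] [(326, 247.0, 3), (328, 247.5, 4), (330, 247.0, 5), (332, 246.5, 6), (334, 246.5, 8), (336, 246.5, 8), (338, 247.0, 9), (340, 246.5, 12), (342, 247.8, 19), (344, 247.6, 19), (346, 248.5, 17), (348, 247.2, 20), (350, 247.7, 19), (352, 247.0, 21), (354, 247.5, 10)]
[array([ 0.54488889, -0.05080363,  0.025     ]), array([0.51722592, 0.17052754, 0.025     ]), array([0.84113862, 0.21041784, 0.025     ])]
x ang 0.12253440399432226 0.32635973096442733
0.12433972587553328 0.22305319356237463
```

View pics/z3.png

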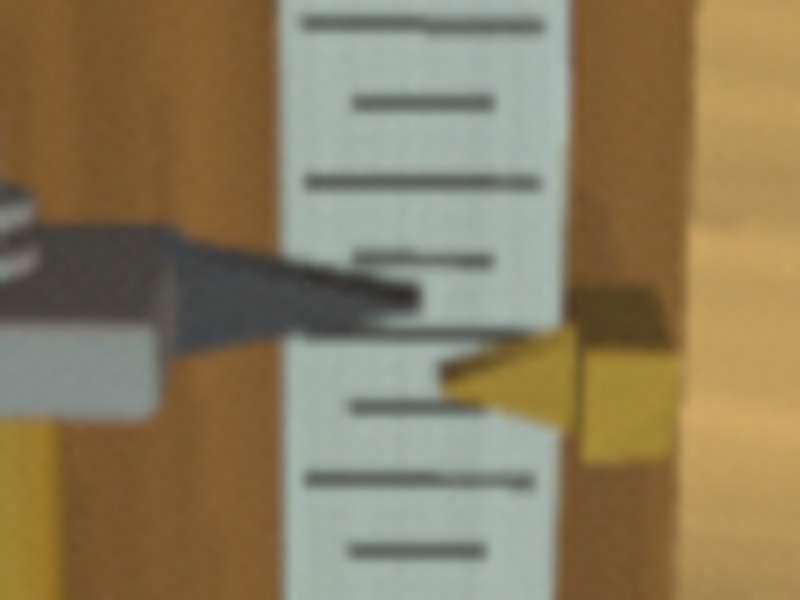

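The zoom shows the pointer tip at (322.2,237.0) and the index tip at (325.1,247.3).

Run:
```python
from h import *
w=pickle.load(open('w3.pkl','rb'));a=.124;ex=np.array([np.cos(a),np.sin(a),0]);ey=np.array([-ex[1],ex[0],0])
p,m=onz(w,(322.2,237.0),.048),onz(w,(325.1,247.3),.048)
print(p,m,(m-p)@ex,(m-p)@ey)
d=onz(w,(325.1,248.3),.048)-m;print('mm/px',np.linalg.norm(d)*1e3)
# knob top now
```

```text
[0.67258036 0.16858738 0.048     ] [0.68273899 0.17283561 0.048     ] 0.01060606163677369 0.0029591616728858925
mm/px 1.0429857135002487
```

Call:
drive_tool --deltas '[0,0,0,-0.029,-0.0304,0,0.0854,0,0,0,-0.029,-0.0304,0,0.0854,0,0,0,-0.029,-0.0304,0,0.0854,0,0,0,-0.029,-0.0304,0,0.0854,0,0,0,-0.029,-0.0304,0,0.0854]'

```text
time_s: 8.7
eef_pos: [0.5064, 0.0087, 0.2267]
orientation: [0.0, -0.064, 0.998, -0.0]
ft_force: [0.3, -0.8, 0.9]
opening: 1.001
grasp_force: 0.0
```

Call:
drive_tool --deltas '[0,0,0,-0.029,-0.0304,0,0.0854,0,0,0,0,0,-0.03,0.0854,0,0,0,0,0,0,0.0854]'

```text
time_s: 9.0
eef_pos: [0.4761, -0.0207, 0.1937]
orientation: [-0.003, -0.063, 0.998, 0.001]
ft_force: [-1.5, 0.3, -0.4]
opening: 1.004
grasp_force: 0.0
```

Call:
drive_tool --deltas '[0,0,0,0.005,0.003,-0.03,0.0854,0,0,0,0,0,-0.033,0.0854,0,0,0,0,0,-0.033,0.0854,0,0,0,0,0,0,0.0854]'

```text
time_s: 9.4
eef_pos: [0.4813, -0.0161, 0.0969]
orientation: [-0.004, -0.064, 0.998, 0.001]
ft_force: [-0.5, 0.3, 0.8]
opening: 1.003
grasp_force: 0.0
```

Call:
drive_tool --deltas '[0,0,0,0,0,0,0.04,0,0,0,0,0,0,0.01,0,0,0,0,0,0,0.01,0,0,0,0,0,0,0.01,0,0,0,0,0,0,0.01]'

```text
time_s: 9.9
eef_pos: [0.4855, -0.017, 0.102]
orientation: [0.001, -0.064, 0.998, 0.0]
ft_force: [-2.4, 2.3, 6.7]
opening: 0.284
grasp_force: 58.6
```

Call:
drive_tool --deltas '[0,0,0,0,0,0,0.01,0,0,0,0,0,0,0.01]'

```text
time_s: 10.1
eef_pos: [0.4855, -0.017, 0.102]
orientation: [0.001, -0.064, 0.998, 0.0]
ft_force: [-2.2, 2.0, 6.9]
opening: 0.283
grasp_force: 58.6
```

Call:
drive_tool --deltas '[0,0,0,-0.008,0.0115,0,0.01,0,0,0,-0.0068,0.0122,0,0.01,0,0,0,-0.0056,0.0128,0,0.01,0,0,0,-0.0043,0.0133,0,0.01]'

```text
time_s: 10.5
eef_pos: [0.4606, 0.0328, 0.102]
orientation: [0.001, -0.064, 0.998, -0.001]
ft_force: [0.4, -1.5, 5.6]
opening: 0.282
grasp_force: 60.6
```

Call:
drive_tool --deltas '[0,0,0,-0.0029,0.0137,0,0.01,0,0,0,-0.0015,0.0139,0,0.01,0,0,0,-0.0001,0.014,0,0.01,0,0,0,0.0013,0.0139,0,0.01]'

```text
time_s: 10.9
eef_pos: [0.4571, 0.0888, 0.102]
orientation: [0.001, -0.064, 0.998, -0.0]
ft_force: [-0.6, -2.0, 8.2]
opening: 0.28
grasp_force: 60.7
```

Call:
drive_tool --deltas '[0,0,0,0.0026,0.0137,0,0.01,0,0,0,0.004,0.0134,0,0.01,0,0,0,0.0053,0.0129,0,0.01,0,0,0,0.0066,0.0124,0,0.01,0,0,0,0,0,0,0.01]'

```text
time_s: 11.4
eef_pos: [0.4762, 0.1421, 0.102]
orientation: [0.001, -0.065, 0.998, 0.0]
ft_force: [-2.5, 1.8, 8.7]
opening: 0.285
grasp_force: 60.9
```

Call:
drive_tool --deltas '[0,0,0,-0.0067,-0.0123,0,0.01,0,0,0,-0.0055,-0.0129,0,0.01,0,0,0,-0.0042,-0.0134,0,0.01,0,0,0,-0.0028,-0.0137,0,0.01]'

```text
time_s: 11.8
eef_pos: [0.4571, 0.0889, 0.102]
orientation: [0.002, -0.064, 0.998, 0.001]
ft_force: [2.7, 4.5, 3.8]
opening: 0.281
grasp_force: 60.5
```

Call:
drive_tool --deltas '[0,0,0,-0.0014,-0.0139,0,0.01,0,0,0,0,-0.014,0,0.01,0,0,0,0.0005,-0.007,0,0.01,0,0,0,0,0,0,0.01]'

```text
time_s: 12.2
eef_pos: [0.4566, 0.0533, 0.102]
orientation: [0.002, -0.063, 0.998, 0.0]
ft_force: [2.4, 4.1, 6.6]
opening: 0.283
grasp_force: 60.5
```

Call:
drive_tool --deltas '[0,0,0,0,0,0,0.0854,0,0,0,0,0,0,0.0854,0,0,0,0,0,0,0.0854,0,0,0,0,0,0,0.0854,0,0,0,0,0,0.04,0.0854]'

```text
time_s: 12.7
eef_pos: [0.4506, 0.0538, 0.1355]
orientation: [-0.006, -0.064, 0.998, 0.001]
ft_force: [0.0, 0.6, -0.2]
opening: 1.002
grasp_force: 0.0
```

Call:
drive_tool --deltas '[0,0,0,0,0,0.045,0.0854,0,0,0,0.034,0.0185,0.01,0.0854,0,0,0,0.034,0.0185,0,0.0854,0,0,0,0.034,0.0185,0,0.0854,0,0,0,0.034,0.0185,0,0.0854]'

```text
time_s: 13.2
eef_pos: [0.5921, 0.1282, 0.1951]
orientation: [-0.0, -0.064, 0.998, -0.0]
ft_force: [0.2, -0.4, 0.4]
opening: 0.998
grasp_force: 0.0
```

Call:
drive_tool --deltas '[0,0,0,0.034,0.0185,0,0.0854,0,0,0,0.034,0.0185,0,0.0854,0,0,0,0,0,0,0.0854,0,0,0,0,0,0,0.0854]'

```text
time_s: 13.6
eef_pos: [0.6588, 0.1645, 0.194]
orientation: [-0.001, -0.064, 0.998, -0.0]
ft_force: [-0.3, 0.7, 0.2]
opening: 1.0
grasp_force: 0.0
```

Run:
```python
from h import *
w=wrist();pickle.dump(w,open('w4.pkl','wb'))
u,v=proj(w,np.array([.6827,.1728,.048])).astype(int);print(u,v)
r,c=max(v-38,0),max(u-50,0);print('origin',c,r)
cv2.imwrite('pics/z4.png',cv2.resize(w['frame'][r:r+75,c:c+100],None,fx=8,fy=8,interpolation=cv2.INTER_CUBIC))
```

```text
327 255
origin 277 217
```

View pics/z4.png

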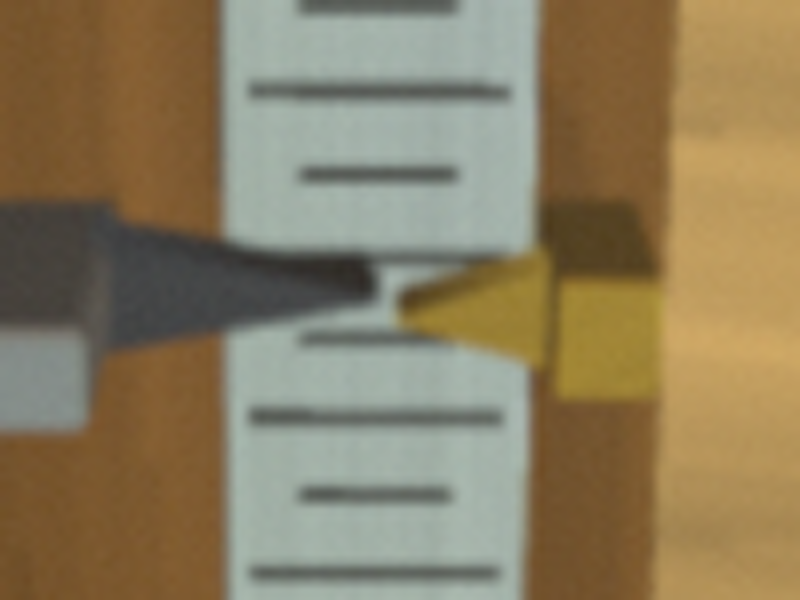

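The z4 zoom shows the pointer tip at about crop (377,287) and the index tip at about (398,306), so roughly 2.4 px (about 2.2 mm) still to go. A numeric centreline measurement over the scale will refine this.

```bash
cat >> h.py <<'E'
def fine(w,mark,a=.124):
    """rows of the two centre lines over the white scale, 8x upsampled; returns mm left along clamp x"""
    ex=np.array([np.cos(a),np.sin(a),0]);ey=np.array([-ex[1],ex[0],0]);k=8
    u,v=proj(w,mark).astype(int);c,r=u-50,v-38
    b=cv2.resize(w['frame'][r:r+75,c:c+100],None,fx=k,fy=k,interpolation=cv2.INTER_CUBIC)
    h=cv2.cvtColor(b,cv2.COLOR_BGR2HSV);px=k/np.linalg.norm(onz(w,(u,v+1),.048)-onz(w,(u,v),.048))/1e3 # crop px per mm
    K=np.ones((19,9),np.uint8)
    dark=cv2.morphologyEx(((h[...,2]<115)&(h[...,1]<110)).astype(np.uint8),cv2.MORPH_OPEN,K)
    br=cv2.morphologyEx((h[...,1]>110).astype(np.uint8),cv2.MORPH_OPEN,np.ones((9,9),np.uint8))
    res=[]
    for n,m in(('ptr',dark),('mark',br)):
        lo,hi=(-12*px,-4*px) if n=='ptr' else (2*px,12*px)
        U=8*(proj(w,mark)[0]-c)
        cols=np.arange(int(U+lo),int(U+hi));R=np.array([(x,*np.percentile(y,[0,100])) for x in cols if len(y:=[t for t in np.nonzero(m[:,x])[0] if 150<t<450])])
        f=np.polyfit(R[:,0],R[:,1:].mean(1),1);w0=np.polyfit(R[:,0],R[:,2]-R[:,1],1)
        res.append((n,U,np.polyval(f,U),f[0],np.polyval(w0,U)));print(n,[round(float(q),2) for q in res[-1][1:]],R[::15].astype(int).tolist())
    X=[onz(w,(c+.5/k+q[1]/k,r+q[2]/k),.048) for q in res];d=X[1]-X[0]
    print('left mm %.2f  (px/mm %.2f)'%(d@ex*1e3,px))
E
python3 - <<'E'
from h import *
for n,m in(('w3',(.6827,.1728,.048)),('w4',(.683,.1725,.048))):
    fine(pickle.load(open(n+'.pkl','rb')),np.array(m))
E
```

```text
ptr [400.56, 220.93, -0.14, 0.04] [[308, 198, 266], [323, 196, 266], [338, 204, 266], [353, 208, 243], [368, 210, 241]]
mark [400.56, 313.14, -0.13, 24.01] [[415, 294, 328], [430, 289, 332], [445, 283, 332], [460, 272, 334], [475, 267, 338], [490, 266, 343]]
left mm 11.90  (px/mm 7.67)
ptr [405.39, 274.3, -0.09, 46.39] [[304, 251, 316], [319, 251, 314], [334, 251, 310], [349, 251, 307], [364, 251, 306]]
mark [405.39, 314.2, -0.11, 27.1] [[422, 292, 330], [437, 287, 335], [452, 282, 337], [467, 276, 338], [482, 267, 342], [497, 262, 346]]
left mm 4.71  (px/mm 8.43)
```

Call:
drive_tool --deltas '[0,0,0,-0.0347,-0.0183,0,0.0854,0,0,0,-0.0347,-0.0183,0,0.0854,0,0,0,-0.0347,-0.0183,0,0.0854,0,0,0,-0.0347,-0.0183,0,0.0854,0,0,0,-0.0347,-0.0183,0,0.0854]'

```text
time_s: 14.15
eef_pos: [0.483, 0.0719, 0.1952]
orientation: [0.0, -0.064, 0.998, -0.0]
ft_force: [0.1, -1.3, -0.3]
opening: 1.0
grasp_force: 0.0
```

Call:
drive_tool --deltas '[0,0,0,-0.0347,-0.0183,0,0.0854,0,0,0,0,0,0,0.0854,0,0,0,0,0,0,0.0854]'

```text
time_s: 14.45
eef_pos: [0.4499, 0.0541, 0.1956]
orientation: [0.001, -0.063, 0.998, -0.0]
ft_force: [0.5, 0.7, 0.3]
opening: 1.002
grasp_force: 0.0
```

Call:
drive_tool --deltas '[0,0,0,0.001,0,-0.034,0.0854,0,0,0,0,0,-0.034,0.0854,0,0,0,0,0,-0.033,0.0854,0,0,0,0,0,0,0.0854]'

```text
time_s: 14.85
eef_pos: [0.4489, 0.0551, 0.0904]
orientation: [-0.004, -0.064, 0.998, 0.001]
ft_force: [-1.3, -0.8, -0.4]
opening: 1.0
grasp_force: 0.0
```

Call:
drive_tool --deltas '[0,0,0,0,0,0,0.04,0,0,0,0,0,0,0.01,0,0,0,0,0,0,0.01,0,0,0,0,0,0,0.01,0,0,0,0,0,0,0.01]'

```text
time_s: 15.35
eef_pos: [0.4528, 0.0546, 0.0958]
orientation: [0.001, -0.064, 0.998, 0.0]
ft_force: [-1.1, 1.4, 6.2]
opening: 0.281
grasp_force: 58.5
```

Call:
drive_tool --deltas '[0,0,0,0,0,0,0.01,0,0,0,0,0,0,0.01]'

```text
time_s: 15.55
eef_pos: [0.4529, 0.0546, 0.0959]
orientation: [0.001, -0.064, 0.998, -0.0]
ft_force: [-1.9, 1.3, 6.0]
opening: 0.289
grasp_force: 58.5
```

Call:
drive_tool --deltas '[0,0,0,0.0008,-0.0062,0,0.01,0,0,0,0.0011,-0.0062,0,0.01,0,0,0,0.0013,-0.0061,0,0.01,0,0,0,0,0,0,0.01]'

```text
time_s: 15.95
eef_pos: [0.456, 0.0361, 0.0958]
orientation: [0.001, -0.064, 0.998, 0.001]
ft_force: [-1.7, 3.2, 7.6]
opening: 0.282
grasp_force: 58.7
```

Call:
drive_tool --deltas '[0,0,0,0,0,0,0.0854,0,0,0,0,0,0,0.0854,0,0,0,0,0,0,0.0854,0,0,0,0,0,0,0.0854,0,0,0,0,0,0.04,0.0854]'

```text
time_s: 16.45
eef_pos: [0.4508, 0.0366, 0.1297]
orientation: [-0.006, -0.064, 0.998, 0.001]
ft_force: [0.9, -0.2, 0.5]
opening: 0.998
grasp_force: 0.0
```

Call:
drive_tool --deltas '[0,0,0,0,0,0.045,0.0854,0,0,0,0.034,0.022,0.01,0.0854,0,0,0,0.034,0.022,0,0.0854,0,0,0,0.034,0.022,0,0.0854,0,0,0,0.034,0.022,0,0.0854]'

```text
time_s: 16.95
eef_pos: [0.5923, 0.125, 0.1894]
orientation: [0.0, -0.064, 0.998, -0.0]
ft_force: [0.5, -0.5, -0.5]
opening: 0.997
grasp_force: 0.0
```

Call:
drive_tool --deltas '[0,0,0,0.034,0.022,0,0.0854,0,0,0,0.034,0.019,0,0.0854,0,0,0,0,0,0,0.0854,0,0,0,0,0,0,0.0854]'

```text
time_s: 17.35
eef_pos: [0.659, 0.1653, 0.1883]
orientation: [-0.001, -0.064, 0.998, -0.0]
ft_force: [0.4, -0.6, -0.1]
opening: 0.999
grasp_force: 0.0
```

Run:
```python
from h import *
w=wrist();pickle.dump(w,open('w5.pkl','wb'));fine(w,np.array([.683,.1725,.048]))
u,v=proj(w,np.array([.683,.1725,.048])).astype(int);r,c=v-38,u-50;print('origin',c,r)
cv2.imwrite('pics/z5.png',cv2.resize(w['frame'][r:r+75,c:c+100],None,fx=8,fy=8,interpolation=cv2.INTER_CUBIC))
```

```text
ptr [400.1, 317.74, 0.17, 37.04] [[297, 249, 335], [312, 271, 341], [327, 274, 341], [342, 278, 341], [357, 281, 341]]
mark [400.1, 314.12, -0.11, 27.08] [[417, 292, 331], [432, 287, 335], [447, 282, 336], [462, 277, 337], [477, 269, 341], [492, 260, 346]]
left mm -0.42  (px/mm 8.58)
origin 276 219
```

View pics/z5.png

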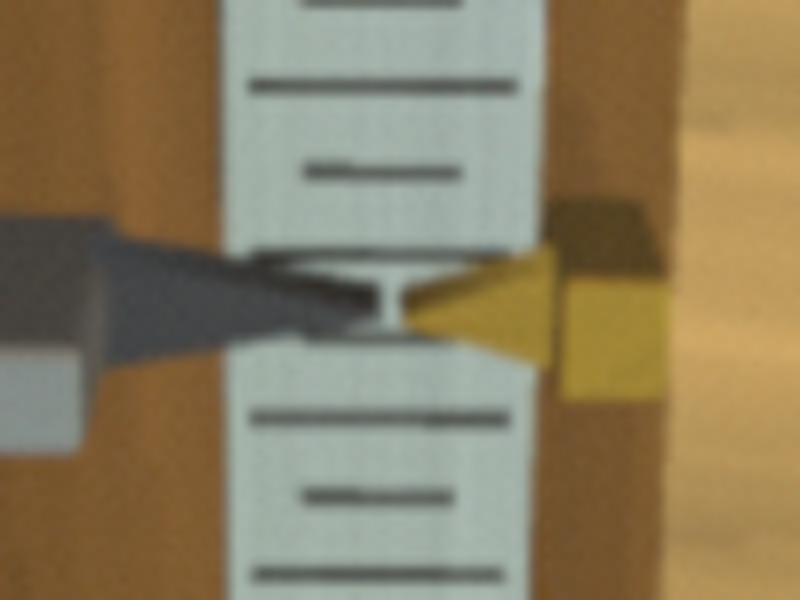

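The pointer tip at (380,302) and the index tip at (402,306) differ by about 4 px at 8× zoom. That is within 0.5 mm and on the short side, so they are level. The lever is released and the arm is clear of everything.

```bash
python3 -c "
from rig import *
print(close_job())"
```

```text
the job is handed in; nothing more can be done
None
```

The clamp is wound so the pointer stands level with the brass index (about 0.4 mm short by my last measurement, not overrun); the lever is released, the arm is clear, and the job was handed in after about 17 s.

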